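# Static check of a cover-slip box over a field meter

## Task

Check the cover-slip box for static: with the field meter's shutter still shut, turn its zero knob until the needle stands on the thick centre mark of the dial, then slide the shutter fully open. Then lift the cover-slip box over the tube rack and hold it level and still 25 mm above the middle of the bare sensing head, with its long side across the meter (at right angles to the meter's long side, so that the dial stays in view), never letting the box touch the meter. Finish while still holding it there in the gripper - do not put it down or let go - and leave the tube rack, timer, vial and dish where they stand.

Things in the scene. Friction and masses are not known exactly. Their poses are not given: they have to be found in the camera images.
- meter: Electrostatic field meter fixed on the worktop: light flat case 130 mm (x) by 240 mm (y, the long side), top panel at 55 mm. Origin: centre of the underside; at yaw 0 x points away from the robot, y left, z up. On top: dial and black zero knob at the left (+y) end, sensing head under its sliding shutter right of the middle, rails 10 mm high along y beside the shutter (x = +-34 mm)
- head (a point): Middle of the top face of the sensing head, a steel disc 48 mm across standing 3 mm above the panel, at [0, -5, 58] mm in the meter's frame; axes as the meter's. The shutter covers it at the start
- knob_grip (a point): On the upright axis of the zero knob, half-way up: a round fluted black knob, 34 mm across, 21 mm high above the panel, at [-40, 66, 66] mm in the meter's frame. It turns easily (about 0.03 N m) and stays where it is left
- zero_knob (a joint): Angle of the zero knob, rad, positive clockwise seen from above, -1.6 to 1.6. It drives the needle: needle = 0.5 x knob. Starts 0.7 to 1.4, so it has to be turned anticlockwise
- needle (a joint): Angle of the dial's black needle, rad, positive clockwise seen from above; 0 = on the thick centre mark (pointing along the meter's +x). Thin marks every 0.2 rad
- needle_tip (a point): Tip of the needle, 47 mm from its pivot; the pivot is at [-10, 66, 58] mm in the meter's frame
- shutter (a joint): Travel of the shutter, m: 0 = shut over the head, 0.062 = fully open against its stop. It slides along the meter's -y (away from the dial), friction about 1.2 N, and stays where it is left
- shutter_bar (a point): Middle of the top of the shutter's black grip bar, 10 mm thick along the meter's y, 36 mm long along its x, standing 18 mm above the thin steel shutter plate (plate top 6 mm above the panel, bar top 24 mm above it); shut, it lies 29 mm right (-y) of the meter's middle
- cover_box: Grey plastic box of cover slips lying flat on the worktop, 35 mm wide (its x, from -16 to +19 mm), 97 mm long (its y), 33 mm high, about 60 g. Origin on the underside; z up.
- box_under (a point): Middle of the cover-slip box's underside, 1.5 mm along its x from the origin
- rack: Rack of upright capped 50 ml tubes between box and meter, loose: 85 mm (its x) by 200 mm (its y), tube caps up to 120 mm above the worktop. Origin: centre of the underside. Behind rack and box stands a fixed monitor: its screen, 283 mm high, has its front 0.58 m ahead (x) of the robot base and spans y from -0.07 to 0.31 m; keep the arm clear of it
- timer: White count-down timer lying flat, 62 x 68 x 20 mm, origin at the underside's centre; leave alone
- vial: Small standing vial, 25 mm across, 46 mm high, origin at the underside's centre; leave alone
- dish: Lidded petri dish, 60 mm across, 14 mm high, origin at the underside's centre; leave alone

How it is judged:
On the way, in this order (a step that is already met when the one before it is completed fails the run):
1. the needle is set on the centre mark with the shutter shut (value of joint needle between -0.08 and 0.08 rad and value of joint zero_knob below 0.2 rad and value of joint shutter below 0.006 m), for 0.3 s.
2. the shutter is slid fully open, the needle still on the mark (value of joint needle between -0.08 and 0.08 rad and value of joint shutter above 0.055 m), for 0.2 s.
3. the box is carried over the tube rack, clear above the caps (horizontal distance between box_under and rack below 0.13 m and height (world z) of box_under above 0.12 m and contact force between the fingers and cover_box above 1 N), for 0.05 s.
At the end, for the whole second after the job is handed in: Needle within 0.08 rad of the centre mark, shutter open at least 55 mm, and the gripper alone holds the box at rest: underside within 10 mm sideways of the head's middle and 17 to 33 mm above it, level within 0.12 rad, long side within 0.15 rad of square across the meter, not touching the meter (all of step 2 and horizontal distance between box_under and head below 0.01 m and z of box_under in the frame of head between 0.017 and 0.033 m and angle between cover_box's own z axis and vertical below 0.12 rad and angle between the y axis of cover_box and the x axis of meter, either way round below 0.15 rad and linear speed of cover_box below 0.02 m/s and contact force between the fingers and cover_box above 1 N and contact force between cover_box and meter below 0.05 N); the arm keeps its last pose, push and grip.
It fails at once if the box touches the meter (contact force between cover_box and meter above 0.5 N).
It fails at once if the tube rack is shifted or tipped (distance of rack from where it was at the start of the episode above 0.02 m or angle between rack's own z axis and vertical above 0.2 rad).
It fails at once if the timer, vial or dish is disturbed (distance of any of timer, vial, dish from where it was at the start of the episode above 0.02 m or angle between vial's own z axis and vertical above 0.5 rad).
It also fails if it takes over 67 s, if anything falls off the work surface, if the arm or the gripper's body presses on something with over 40 N, if the wrist force passes 120 N, or if a joint passes its speed limit or range.

## Robot

A 6-joint arm with a two-finger parallel gripper is mounted at the origin on a cart in front of the work surface, level with it; the furniture and walls round the work are solid. World frame = base frame: x ahead of the robot, y to its left, z up, the work surface at z = 0. Lengths are in m, angles in rad, forces in N, time in s.
With the tool pointing down it reaches from about 0.4 to 0.825 m from the base axis. Payload 7 kg.
Tool frame: the origin (TCP) lies midway between the tips of the shut fingers; the grasp point (between the pads) lies hold_point_z behind it (hold_point_z is the distance from the TCP to the grasp point, in m); z points along the fingers, y is the line along which they close (so a half turn about z gives the same grasp; the last joint's range is limited). The gripper opens to 88 mm and grips with 3 to 60 N. Pads are 19 mm wide; open, the fingers measure 130 mm over their backs; the gripper's body (78 mm by 193 mm) begins 47 mm behind the grasp point.
Start: joints at [-0.857, 0.359, 0.012, 0, -1.224, -0.288], TCP at [0.279, -0.615, 0.227] pointing down, gripper open.
Joint ranges: [-3.07, 3.07], [-1.43, 2.12], [-1.02, 1.25], [-3.03, 1.67], [-3.05, -0], [-3.03, 3.03]. Speed limits (rad/s): [2.39, 2.39, 3.01, 3.14, 3.14, 3.14].

## Interface

Orientations are given as [roll, pitch, yaw] about the fixed x, y, z axes, in that order (R = Rz(yaw) Ry(pitch) Rx(roll)).
In Python, from station import * gives the robot as it stands.
- The arm moves only by the tool apply_moves, never from a script. Its argument "steps" is a list of rows, each an object with "translation": the shift along the world's x, y, z scaled (see below), a list of three; "rotation": the turn, a rotation vector about the world's x, y, z scaled (see below), a list of three. A call has exactly 10 rows; each row is the pose to reach, as a shift and turn from the pose commanded when the call began; what a row does not reach only later rows make up. The controller multiplies each number of a shift by 250 mm and each number of a turn by 30 degrees. A row lasts 1/12 s, in which the tool goes at most 41.7 mm and 7.16 degrees, less where a joint would pass 70% of its speed; a pose out of reach is approached as far as the arm can. A call with a number of a shift or a turn outside -1 to 1 is refused whole. A call with a gripper value outside its range is refused whole. "jaw" is the closure, from -1 (fully open) to 1 (shut), so that 0 is half open, set as the call begins (left out, the last holds). The fingers move at their own pace and stop on an object; "newtons" is the grip in N (left out, the last holds). Time passes only in rows, so rows that repeat a pose let the fingers close, or fill a call up. It gives the time, the measured TCP pose, the force, the opening and the grip force at its end, in the units of the state.
- get_state(): the state, without advancing time (a new reading comes with each control period).
- grab_frame(name): name is "scene" or "top" or "wrist"; returns the picture (480x640x3 uint8, blue, green, red); there is no depth.
- camera_model(name): a dict with "fx", "fy", "cx", "cy" (pixels), "xyz" and "rotation" of the camera in the world. Camera axes: x right, y down, z forward; pixel columns grow to the right and rows downward; lengths in m; the calibration is good to about 2 mm. A picture is of the moment at which its call begins: read the wrist's pose just before it. camera_model takes no time and is no camera call; for the wrist camera it gives the pose at the moment of the call.
- job_done(): hands the job in; it is judged then, once.
The state is a dict: "t": time; "q": joint angles; "qd": joint speeds; "joint_efforts": joint torques, N m; "eef_pos": TCP position; "ee_rot": TCP orientation; "force": force on the tool from outside, world axes, zero at the start; "moment": the same for the moment, N m; "width": finger opening in m; "gripper_force": force on a finger pad.
Only numpy, scipy, OpenCV 4.12 (cv2) and the standard library are available. Lean on these libraries where they do the work, as an engineer would, in place of code of your own. Each camera call takes 0.05 s, during which the arm holds its last target. There are 200 camera calls.

## Working session

There is one attempt and no reset: what is moved stays moved. The work goes in short steps, Python scripts to look and compute and a tool call to move; the robot and the scene stay as the last step left them, time stands still between calls to the robot, and variables do not carry over. Pictures are saved under pics/ and viewed, at most 10 in all, crops included, and the job is handed in when it is done.

Besides the shell and the picture viewer there is one more tool, called after "Call:" by a JSON object that holds its "name" and its "arguments". apply_moves: Moves the arm, as the interface text tells. Shifts and turns lie within -1 to 1; 1 stands for 250 mm of shift or 30 degrees of turn. Its arguments: {"type":"object","properties":{"steps":{"type":"array"},"jaw":{"type":"number"},"newtons":{"type":"number"}},"required":["steps"]}

```bash
ls; mkdir -p pics; python3 - <<'E'
from station import *
import cv2,numpy as np
s=get_state(); print(s)
for n in("scene","top"):
    im=grab_frame(n); cv2.imwrite(f"pics/{n}0.png",im)
    c=camera_model(n); print(n,c)
E
```

```text
pics
{'t': 0.0, 'q': array([-8.56898604e-01,  3.59391588e-01,  1.10674914e-02, -3.27782393e-04,
       -1.22408993e+00, -2.88085921e-01]), 'qd': array([ 7.05950902e-04,  1.33421851e-03,  1.52325338e-04,  1.08492167e-04,
       -1.62549445e-04,  6.48329692e-07]), 'joint_efforts': array([-1.62655720e-03, -5.82706690e+01,  2.93062806e+01,  6.99741706e+00,
        6.79110046e-03, -1.65055826e-04]), 'eef_pos': array([ 0.27857952, -0.61430599,  0.22562743]), 'ee_rot': array([ 3.13995407e+00, -1.64219362e-04, -2.71589235e+00]), 'force': array([ 0.89895754,  0.59151499, -0.12171767]), 'moment': array([-0.00010909,  0.02964855, -0.00195378]), 'gripper_force': 0.0, 'width': 0.08779780064700209}
scene {'fx': 487.1991767927172, 'fy': 487.1991767927172, 'cx': 325.4657233051577, 'cy': 232.34739496636814, 'xyz': array([-0.21757655,  0.57000333,  0.73292167]), 'rotation': array([-2.23392895,  0.01765205, -2.19007632])}
top {'fx': 455.8640378205983, 'fy': 455.8640378205983, 'cx': 316.2610014008248, 'cy': 232.849156729766, 'xyz': array([0.42850103, 0.07283649, 1.0917663 ]), 'rotation': array([-3.09146292, -0.02202155, -1.59981348])}
```

View pics/top0.png

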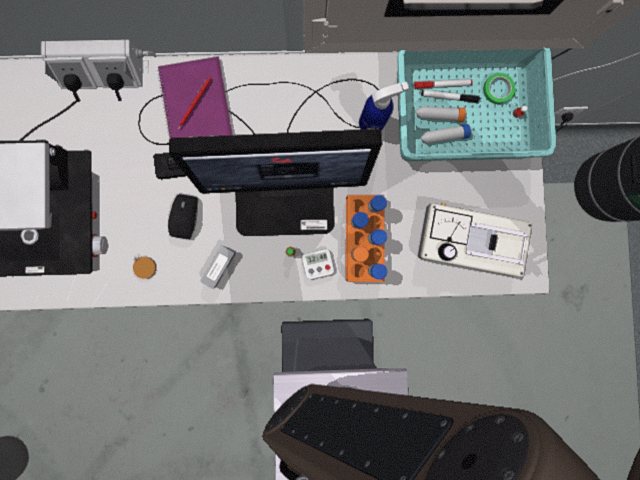

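View pics/scene0.png

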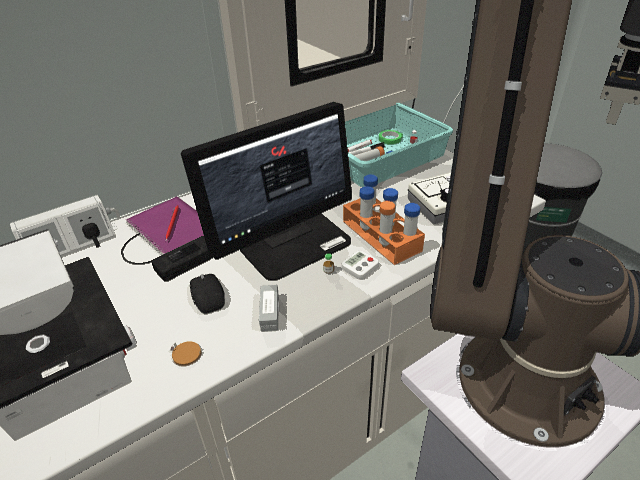

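The top view shows the box at about (218,266), vial at (291,252), timer at (318,264), rack at (367,240) and meter at (475,240), with its knob at (448,252) and bar at (492,242). Next I'll enlarge the meter and box.

```bash
cat > h.py <<'E'
from station import *
import cv2,numpy as np
from scipy.spatial.transform import Rotation as R
def ray(c,u,v):
    d=R.from_euler('xyz',c['rotation']).as_matrix()@np.array([(u-c['cx'])/c['fx'],(v-c['cy'])/c['fy'],1.])
    return np.array(c['xyz']),d
def onz(c,u,v,z):
    o,d=ray(c,u,v); return o+d*(z-o[2])/d[2]
def proj(c,p):
    q=R.from_euler('xyz',c['rotation']).as_matrix().T@(np.array(p)-c['xyz']); return c['cx']+c['fx']*q[0]/q[2],c['cy']+c['fy']*q[1]/q[2]
def blob(mask,k=3):
    n,l,st,ce=cv2.connectedComponentsWithStats(mask.astype(np.uint8)); i=np.argsort(-st[1:,4])[:k]+1
    return [(ce[j],st[j]) for j in i]
E
python3 - <<'E'
from h import *
im=cv2.imread('pics/top0.png'); c=camera_model('top')
g=im.max(2)
a=cv2.resize(im[195:285,410:540],None,fx=5,fy=5,interpolation=cv2.INTER_CUBIC)
b=cv2.resize(im[235:295,190:250],None,fx=5,fy=5,interpolation=cv2.INTER_CUBIC)
cv=np.zeros((450+300,650,3),np.uint8); 
cv2.imwrite('pics/crop1.png',a)
out=np.zeros((450,650,3),np.uint8)
for x0,y0,x1,y1,z,nm in((430,235,465,265,.076,'knob'),(480,228,508,256,.079,'bar')):
    m=np.zeros(g.shape,bool); m[y0:y1,x0:x1]=g[y0:y1,x0:x1]<70
    for ce,st in blob(m,2): print(nm,ce,st,onz(c,*ce,z).round(4))
# box mask by saturation/brightness: print gray patch
print(g[240:292:3,196:244:3])
for n,u,v,z in(('meter',475,240,.055),('box',218,266,.033),('rack',367,240,.05),('dish',145,267,.01)): print(n,onz(c,u,v,z).round(3))
E
```

```text
knob [444.07207207 251.79279279] [438 244  19  17 111] [ 0.4283 -0.2361  0.076 ]
knob [448.57894737 239.36842105] [445 237   7   5  19] [ 0.4559 -0.2475  0.076 ]
bar [492.51648352 242.07692308] [489 235   8  15  91] [ 0.4469 -0.3454  0.079 ]
[[213 211 209 210 212 212 210 205 187 193 187 186 186 188 183 185]
 [212 209 210 211 210 209 208 189 186 185 186 189 188 185 185 185]
 [210 210 214 210 213 211 192 183 173 153 170 186 183 185 181 185]
 [210 210 213 211 210 211 186 184 173 172 164  90 142 190 189 187]
 [212 208 214 208 212 189 185 163 168 163 168 144 137  86 144 184]
 [209 211 207 208 212 180 187 171 240 204 163 142 125  96 105 110]
 [213 208 215 207 184 185 171 235 240 240 239 142  61 110 109 127]
 [210 209 211 202 187 186 181 240 238 240 192  93  97 114 109 187]
 [208 209 208 183 188 163 234 218 236 240 156  70 101 105 187 184]
 [210 211 191 187 175 200 178 237 235 174  87 100  98 137 186 184]
 [206 206 183 179 166 229 234 217 229 149 108 101 101 188 183 186]
 [209 195 186 174 236 180 225 242 167 103 127  92 126 185 181 186]
 [208 209 182 165 233 239 229 192 120 117 126 100 183 185 185 181]
 [209 218 166 161 160 197 241 155  87 124 121 169 183 185 185 183]
 [213 209 167 165 159 164 160  85 125 122 147 185 183 184 184 183]
 [211 209 213 195 164 163 150 100 122 124 208 205 187 184 184 189]
 [209 210 205 197 201 182 169 184 124 149 208 205 185 185 185 183]
 [210 205 202 206 201 201 199 200 203 212 208 201 183 184 185 182]]
meter [ 0.453 -0.315  0.055]
box [0.411 0.277 0.033]
rack [ 0.46  -0.067  0.05 ]
dish [0.413 0.452 0.01 ]
```

View pics/crop1.png

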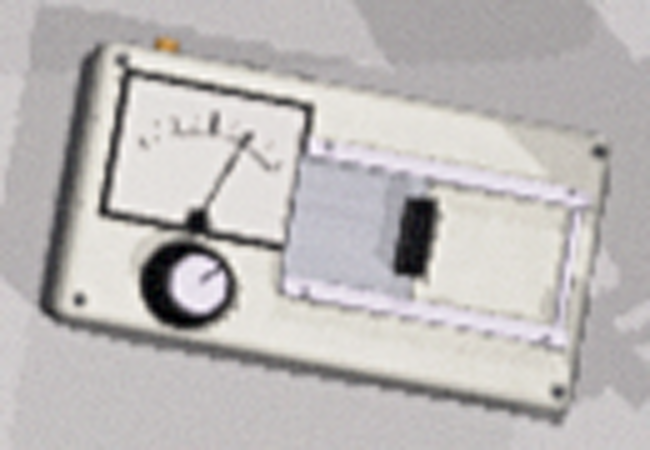

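The crop shows the panel screws at (122,61), (600,152), (558,392) and (80,300), and the needle running from (197,220) to (250,137). The thick mark is at (213,120) and the knob cap at (200,285).

```bash
python3 - <<'E'
from h import *
import station
print([n for n in dir(station) if 'hold' in n.lower()], getattr(station,'hold_point_z',None))
im=cv2.imread('pics/top0.png'); c=camera_model('top')
P=lambda x,y,z:onz(c,410+(x+.5)/5-.5,195+(y+.5)/5-.5,z)
S=np.array([P(*a,.055) for a in((122,61),(600,152),(558,392),(80,300))]); print('screws',S.round(4))
ctr=S.mean(0); d=(S[0]-S[1]+S[3]-S[2])[:2]; psi=np.arctan2(d[1],d[0])-np.pi/2; e=(S[0]-S[3]+S[1]-S[2])[:2]
print('psi',psi,np.arctan2(e[1],e[0]),'ctr',ctr, np.hypot(*d)/2,np.hypot(*e)/2)
M=np.array([[np.cos(psi),-np.sin(psi)],[np.sin(psi),np.cos(psi)]])
W=lambda x,y:(ctr[:2]+M@[x,y]).round(4); L=lambda p:(M.T@(p[:2]-ctr[:2])*1000).round(1)
print('knob pred',W(-.04,.066),'seen',P(200,285,.076)); print('pivot',L(P(197,220,.058)),'tip',L(P(250,137,.058)),'mark',L(P(213,120,.056)))
print('bar pred',W(0,-.029),'seen L',L(P(418,237,.079)),'head',W(0,-.005))
for r in((300,148),(285,285),(560,345),(590,200)): print('rail',L(P(*r,.065)))
# box: edges via background difference: top face lighter/blob
b=im[240:294,196:246].astype(int); g=b.max(2); sat=g-b.min(2)
m=(g<176)
ce=blob(m[:,:],1)[0]; print(ce, im[246,221],im[262,214],im[270,228],im[240,200],im[245,235])
b5=cv2.resize(im[236:296,190:250],None,fx=9,fy=9,interpolation=cv2.INTER_CUBIC); cv2.imwrite('pics/crop2.png',b5)
E
```

```text
['hold_point_z'] 0.0188
screws [[ 0.5322 -0.2237  0.055 ]
 [ 0.4842 -0.4434  0.055 ]
 [ 0.3747 -0.4181  0.055 ]
 [ 0.4231 -0.1998  0.055 ]]
psi -0.21663219475830986 -0.22119231979436335 ctr [ 0.45356681 -0.32124207  0.055     ] 0.22425498730758217 0.11200746063858728
knob pred [ 0.4287 -0.2482] seen [ 0.42839938 -0.24860651  0.076     ]
pivot [-10.   66.4] tip [32.1 49. ] mark [36.8 66.5]
bar pred [ 0.4473 -0.3496] seen L [ -0.8 -26.5] head [ 0.4525 -0.3261]
rail [30.5 27.8]
rail [-32.2  24. ]
rail [ -35.5 -104.2]
rail [  32.1 -107. ]
(array([27.43546284, 27.71707953]), array([  5,   5,  42,  45, 767], dtype=int32)) [171 167 169] [205 201 204] [98 95 94] [206 205 208] [187 186 189]
```

View pics/crop2.png

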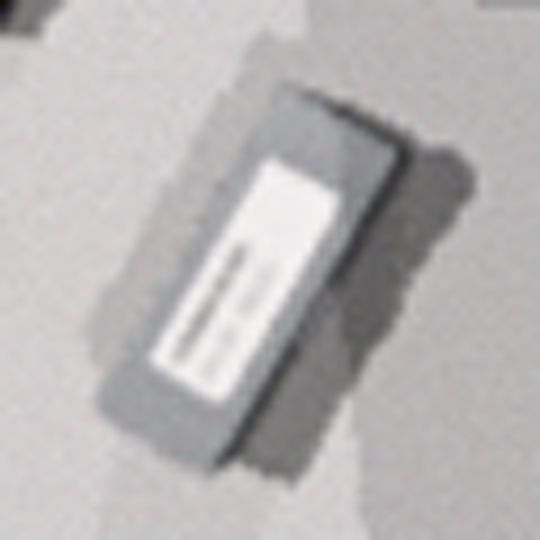

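Every point agrees with the sizes given: screw spacing, knob predicted against seen, pivot, mark and rails. The needle is at about +0.39 rad, so the knob must turn about 45° anticlockwise. Meter yaw is −0.218. I'm moving now.

Call:
{"name": "apply_moves", "arguments": {"steps": [{"translation": [0.03, 0.07, 0], "rotation": [0, 0, -0.1]}, {"translation": [0.06, 0.15, 0], "rotation": [0, 0, -0.2]}, {"translation": [0.09, 0.22, 0], "rotation": [0, 0, -0.3]}, {"translation": [0.12, 0.29, 0], "rotation": [0, 0, -0.4]}, {"translation": [0.15, 0.37, 0], "rotation": [0, 0, -0.5]}, {"translation": [0.18, 0.44, 0], "rotation": [0, 0, -0.6]}, {"translation": [0.21, 0.51, 0], "rotation": [0, 0, -0.7]}, {"translation": [0.24, 0.58, 0], "rotation": [0, 0, -0.8]}, {"translation": [0.27, 0.66, 0], "rotation": [0, 0, -0.9]}, {"translation": [0.3, 0.73, 0], "rotation": [0, 0, -0.99]}], "jaw": -0.25, "newtons": 15}}

```text
t: 0.93
eef_pos: [0.3538, -0.431, 0.2262]
ee_rot: [3.141, -0.001, 3.046]
force: [-0.0, -0.3, -0.6]
width: 0.0548
gripper_force: 0.0
```

Call:
{"name": "apply_moves", "arguments": {"steps": [{"translation": [0.03, 0.07, -0.04], "rotation": [0, 0, -0.1]}, {"translation": [0.06, 0.15, -0.08], "rotation": [0, 0, -0.2]}, {"translation": [0.09, 0.22, -0.12], "rotation": [0, 0, -0.3]}, {"translation": [0.12, 0.29, -0.16], "rotation": [0, 0, -0.4]}, {"translation": [0.15, 0.37, -0.2], "rotation": [0, 0, -0.5]}, {"translation": [0.18, 0.44, -0.24], "rotation": [0, 0, -0.6]}, {"translation": [0.21, 0.51, -0.28], "rotation": [0, 0, -0.7]}, {"translation": [0.24, 0.58, -0.32], "rotation": [0, 0, -0.8]}, {"translation": [0.27, 0.66, -0.36], "rotation": [0, 0, -0.9]}, {"translation": [0.3, 0.73, -0.4], "rotation": [0, 0, -0.98]}]}}

```text
t: 1.77
eef_pos: [0.4287, -0.2486, 0.1259]
ee_rot: [-3.142, -0.0, 2.533]
force: [0.7, 0.2, 1.3]
width: 0.0549
gripper_force: 0.0
```

```bash
python3 - <<'E'
from h import *
s=get_state(); print(s['t'],s['eef_pos'],np.degrees(s['ee_rot']),s['width'],s['q'].round(2))
im=cv2.imread('pics/top0.png'); c=camera_model('top')
P=lambda x,y:onz(c,190+(x+.5)/9-.5,236+(y+.5)/9-.5,.033)
B=np.array([P(*a) for a in((283,85),(400,150),(213,470),(98,395))]); print(B.round(4))
d=(B[0]-B[3]+B[1]-B[2])/2; e=(B[1]-B[0]+B[2]-B[3])/2
print('ctr',B.mean(0),'long deg',np.degrees(np.arctan2(d[1],d[0])),np.hypot(d[0],d[1]),'short',np.degrees(np.arctan2(e[1],e[0])),np.hypot(e[0],e[1]))
E
```

```text
1.7667 [ 0.42871989 -0.24857766  0.12593786] [-1.79998991e+02 -2.45955358e-02  1.45133792e+02] 0.05486985460026481 [-0.13  0.16 -0.51 -0.   -0.9  -2.05]
[[0.459  0.269  0.033 ]
 [0.4414 0.2394 0.033 ]
 [0.3611 0.2887 0.033 ]
 [0.3811 0.3176 0.033 ]]
ctr [0.41062797 0.27868773 0.033     ] long deg -31.714664598123505 0.09301592136252919 short -122.67093694564142 0.03475803140159168
```

Call:
{"name": "apply_moves", "arguments": {"steps": [{"translation": [0, 0, -0.04], "rotation": [0, 0, 0]}, {"translation": [0, 0, -0.08], "rotation": [0, 0, 0]}, {"translation": [0, 0, -0.12], "rotation": [0, 0, 0]}, {"translation": [0, 0, -0.16], "rotation": [0, 0, 0]}, {"translation": [0, 0, -0.19], "rotation": [0, 0, 0]}, {"translation": [0, 0, -0.22], "rotation": [0, 0, 0]}, {"translation": [0, 0, -0.24], "rotation": [0, 0, 0]}, {"translation": [0, 0, -0.26], "rotation": [0, 0, 0]}, {"translation": [0, 0, -0.26], "rotation": [0, 0, 0]}, {"translation": [0, 0, -0.26], "rotation": [0, 0, 0]}]}}

```text
t: 2.6
eef_pos: [0.4287, -0.2499, 0.0614]
ee_rot: [-3.141, -0.0, 2.536]
force: [1.0, -0.2, 0.3]
width: 0.055
gripper_force: 0.0
```

Call:
{"name": "apply_moves", "arguments": {"steps": [{"translation": [0, 0, 0], "rotation": [0, 0, 0]}, {"translation": [0, 0, 0], "rotation": [0, 0, 0]}, {"translation": [0, 0, 0], "rotation": [0, 0, 0]}, {"translation": [0, 0, 0], "rotation": [0, 0, 0]}, {"translation": [0, 0, 0], "rotation": [0, 0, 0]}, {"translation": [0, 0, 0], "rotation": [0, 0, 0]}, {"translation": [0, 0, 0], "rotation": [0, 0, 0]}, {"translation": [0, 0, 0], "rotation": [0, 0, 0]}, {"translation": [0, 0, 0], "rotation": [0, 0, 0]}, {"translation": [0, 0, 0], "rotation": [0, 0, 0]}], "jaw": 1, "newtons": 15}}

```text
t: 3.43
eef_pos: [0.4297, -0.2491, 0.0619]
ee_rot: [3.14, 0.001, 2.536]
force: [1.5, 5.3, 1.4]
width: 0.0336
gripper_force: 15.0
```

Call:
{"name": "apply_moves", "arguments": {"steps": [{"translation": [0, 0, 0], "rotation": [0, 0, 0.1]}, {"translation": [0, 0, 0], "rotation": [0, 0, 0.2]}, {"translation": [0, 0, 0], "rotation": [0, 0, 0.3]}, {"translation": [0, 0, 0], "rotation": [0, 0, 0.4]}, {"translation": [0, 0, 0], "rotation": [0, 0, 0.5]}, {"translation": [0, 0, 0], "rotation": [0, 0, 0.6]}, {"translation": [0, 0, 0], "rotation": [0, 0, 0.7]}, {"translation": [0, 0, 0], "rotation": [0, 0, 0.8]}, {"translation": [0, 0, 0], "rotation": [0, 0, 0.9]}, {"translation": [0, 0, 0], "rotation": [0, 0, 1.0]}]}}

```text
t: 4.27
eef_pos: [0.43, -0.2485, 0.0619]
ee_rot: [3.14, 0.002, 3.062]
force: [2.3, 11.1, 2.3]
width: 0.0334
gripper_force: 15.0
```

Call:
{"name": "apply_moves", "arguments": {"steps": [{"translation": [0, 0, 0], "rotation": [0, 0, 0.1]}, {"translation": [0, 0, 0], "rotation": [0, 0, 0.2]}, {"translation": [0, 0, 0], "rotation": [0, 0, 0.3]}, {"translation": [0, 0, 0], "rotation": [0, 0, 0.4]}, {"translation": [0, 0, 0], "rotation": [0, 0, 0.48]}, {"translation": [0, 0, 0], "rotation": [0, 0, 0.5]}, {"translation": [0, 0, 0], "rotation": [0, 0, 0.5]}, {"translation": [0, 0, 0], "rotation": [0, 0, 0.5]}, {"translation": [0, 0, 0], "rotation": [0, 0, 0.5]}, {"translation": [0, 0, 0], "rotation": [0, 0, 0.5]}]}}

```text
t: 5.1
eef_pos: [0.4299, -0.2481, 0.0619]
ee_rot: [3.14, 0.003, -2.962]
force: [1.7, 13.2, 4.1]
width: 0.0335
gripper_force: 15.0
```

```bash
python3 - <<'E'
from h import *
s=get_state(); print(s['t'],s['eef_pos'],np.degrees(s['ee_rot']),s['width'],s['force'])
t=grab_frame('top'); w=grab_frame('wrist'); cv2.imwrite('pics/top1.png',t)
a=cv2.resize(t[195:285,410:540],(520,360),interpolation=cv2.INTER_CUBIC)
b=cv2.resize(w,(480,360))
o=np.zeros((600,800,3),np.uint8); o[:240,:347]=cv2.resize(a,(347,240)); o[240:,:480]=b; cv2.imwrite('pics/chk.png',o)
cv2.imwrite('pics/w1.png',w)
E
```

```text
5.1 [ 0.42993722 -0.24808966  0.06193365] [ 1.79924901e+02  1.51880185e-01 -1.69705624e+02] 0.03348706800750428 [ 1.71122055 13.19063866  4.1034481 ]
```

View pics/chk.png

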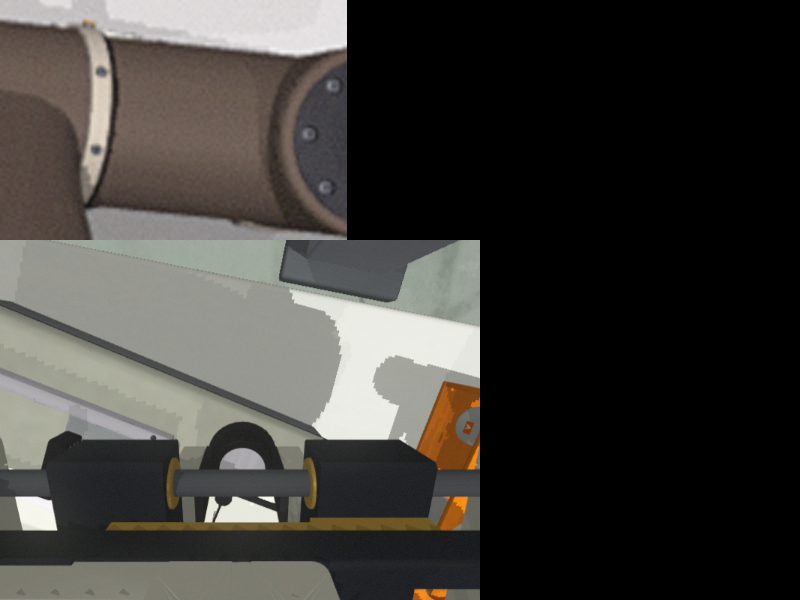

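The top view is blocked by the arm. The wrist view shows the knob at (242,465) held between the fingers and only the base of the needle near (217,510). I'll open, lift, turn the tool towards the shutter and check the needle.

Call:
{"name": "apply_moves", "arguments": {"steps": [{"translation": [0, 0, 0], "rotation": [0, 0, 0]}, {"translation": [0, 0, 0], "rotation": [0, 0, 0]}, {"translation": [0, 0, 0], "rotation": [0, 0, 0]}, {"translation": [0, 0, 0.03], "rotation": [0, 0, 0]}, {"translation": [0, 0, 0.08], "rotation": [0, 0, 0]}, {"translation": [0, 0, 0.14], "rotation": [0, 0, 0]}, {"translation": [0, 0, 0.2], "rotation": [0, 0, 0]}, {"translation": [0, 0, 0.25], "rotation": [0, 0, 0]}, {"translation": [0, 0, 0.28], "rotation": [0, 0, 0]}, {"translation": [0, 0, 0.28], "rotation": [0, 0, 0]}], "jaw": -0.25}}

```text
t: 6.03
eef_pos: [0.4297, -0.2502, 0.1335]
ee_rot: [-3.14, 0.003, -2.962]
force: [-0.6, 0.1, -0.6]
width: 0.0547
gripper_force: 0.0
```

Call:
{"name": "apply_moves", "arguments": {"steps": [{"translation": [0.01, -0.04, 0], "rotation": [0, 0, -0.08]}, {"translation": [0.02, -0.09, 0], "rotation": [0, 0, -0.17]}, {"translation": [0.03, -0.14, 0], "rotation": [0, 0, -0.26]}, {"translation": [0.04, -0.19, 0], "rotation": [0, 0, -0.35]}, {"translation": [0.05, -0.24, 0], "rotation": [0, 0, -0.44]}, {"translation": [0.06, -0.29, 0], "rotation": [0, 0, -0.53]}, {"translation": [0.07, -0.34, 0], "rotation": [0, 0, -0.62]}, {"translation": [0.07, -0.38, 0], "rotation": [0, 0, -0.7]}, {"translation": [0.07, -0.4, 0], "rotation": [0, 0, -0.75]}, {"translation": [0.07, -0.4, 0], "rotation": [0, 0, -0.75]}]}}

```text
t: 6.87
eef_pos: [0.4459, -0.3508, 0.1311]
ee_rot: [3.142, -0.001, 2.925]
force: [0.2, -0.2, -0.3]
width: 0.0547
gripper_force: 0.0
```

```bash
cat >> h.py <<'E'
psi=-.2185; ctr=np.array([.4536,-.3212]); M=np.array([[np.cos(psi),-np.sin(psi)],[np.sin(psi),np.cos(psi)]])
W=lambda x,y:ctr+M@[x,y]
def rect(im,c,z=.058,x0=-60,x1=60,y0=30,y1=110,s=4):
    # top-down rectified patch of the panel plane (meter frame, mm): up=+x, left=+y
    pts=[(x1,y1),(x1,y0),(x0,y0),(x0,y1)]
    src=np.float32([proj(c,[*W(a/1e3,b/1e3),z]) for a,b in pts]); w,h=(y1-y0)*s,(x1-x0)*s
    return cv2.warpPerspective(im,cv2.getPerspectiveTransform(src,np.float32([(0,0),(w,0),(w,h),(0,h)])),(w,h))
E
python3 - <<'E'
from h import *
s=get_state(); print(s['t'],s['eef_pos'],np.degrees(s['ee_rot']),s['width'],s['force'])
o=np.zeros((480,320*2,3),np.uint8); 
for i,n in enumerate(('wrist','scene')):
    c=camera_model(n); im=grab_frame(n); cv2.imwrite(f'pics/{n}2.png',im)
    print(n,proj(c,[*W(-.01,.066),.058]),proj(c,[*W(.037,.066),.058]))
    o[:,i*320:i*320+320]=rect(im,c)
cv2.imwrite('pics/rect2.png',o)
E
```

```text
6.8667 [ 0.44593126 -0.35082813  0.13109047] [ 1.79996027e+02 -4.27239519e-02  1.67587596e+02] 0.054673261403019736 [ 0.15565463 -0.15801273 -0.29181277]
wrist (np.float64(477.45226304665164), np.float64(234.65943326118176)) (np.float64(469.8731935174869), np.float64(304.3206580899092))
scene (np.float64(441.41885831755576), np.float64(190.34716587003572)) (np.float64(431.15274781799616), np.float64(181.27049758903786))
```

View pics/rect2.png

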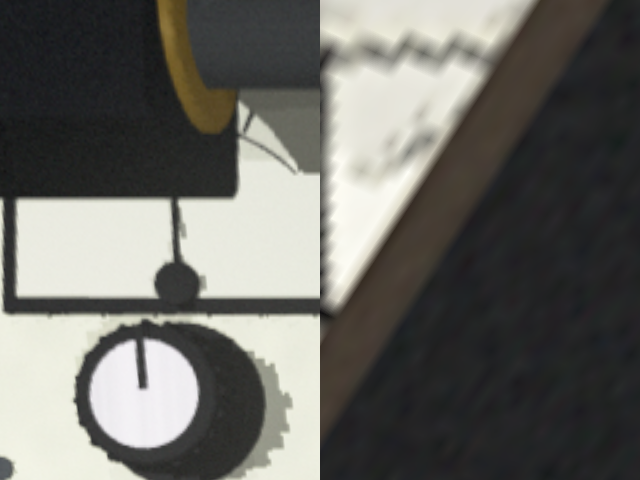

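The wrist patch shows the needle running from the pivot at (178,283) up to (174,198), and the knob pointer from (143,387) to (139,338). Both lean slightly anticlockwise, so I'll fit them.

```bash
python3 - <<'E'
from h import *
g=cv2.imread('pics/rect2.png',0)
def fit(x0,y0,x1,y1,th,nm):
    y,x=np.nonzero(g[y0:y1,x0:x1]<th)
    c=[(r+y0,x0+x[y==r].mean()) for r in np.unique(y)]; c=np.array(c); p=np.polyfit(c[:,0],c[:,1],1); print(nm,'clockwise rad',-np.arctan(p[0]), np.std(c[:,1]-np.polyval(p,c[:,0])))
fit(162,202,184,260,90,'needle'); fit(128,345,155,382,110,'pointer')
y,x=np.nonzero(g[290:320,30:150]<90); print('frame slope',np.polyfit(x,y,1)[0])
E
```

```text
needle clockwise rad -0.03280990190500786 0.42736324523228225
pointer clockwise rad -0.06486855569311002 0.23318325696828027
frame slope -2.532396847354955e-05
```

The needle is at −0.033 rad and the pointer at −0.065 rad, which agree and lie well inside the band. Next is the shutter bar.

Call:
{"name": "apply_moves", "arguments": {"steps": [{"translation": [0, 0, -0.04], "rotation": [0, 0, 0]}, {"translation": [0.005, 0.005, -0.08], "rotation": [0, 0, 0]}, {"translation": [0.005, 0.005, -0.12], "rotation": [0, 0, 0]}, {"translation": [0.005, 0.005, -0.16], "rotation": [0, 0, 0]}, {"translation": [0.005, 0.005, -0.2], "rotation": [0, 0, 0]}, {"translation": [0.005, 0.005, -0.23], "rotation": [0, 0, 0]}, {"translation": [0.005, 0.005, -0.25], "rotation": [0, 0, 0]}, {"translation": [0.005, 0.005, -0.255], "rotation": [0, 0, 0]}, {"translation": [0.005, 0.005, -0.255], "rotation": [0, 0, 0]}, {"translation": [0.005, 0.005, -0.255], "rotation": [0, 0, 0]}]}}

```text
t: 7.8
eef_pos: [0.4478, -0.3486, 0.068]
ee_rot: [-3.141, 0.0, 2.929]
force: [-0.3, -0.7, -0.2]
width: 0.0548
gripper_force: 0.0
```

Call:
{"name": "apply_moves", "arguments": {"steps": [{"translation": [0, 0, 0], "rotation": [0, 0, 0]}, {"translation": [0, 0, 0], "rotation": [0, 0, 0]}, {"translation": [0, 0, 0], "rotation": [0, 0, 0]}, {"translation": [0, 0, 0], "rotation": [0, 0, 0]}, {"translation": [0, 0, 0], "rotation": [0, 0, 0]}, {"translation": [0, 0, 0], "rotation": [0, 0, 0]}, {"translation": [0, 0, 0], "rotation": [0, 0, 0]}, {"translation": [0, 0, 0], "rotation": [0, 0, 0]}, {"translation": [0, 0, 0], "rotation": [0, 0, 0]}, {"translation": [0, 0, 0], "rotation": [0, 0, 0]}], "jaw": 1, "newtons": 10}}

```text
t: 8.63
eef_pos: [0.4474, -0.3495, 0.068]
ee_rot: [-3.14, 0.0, 2.929]
force: [-1.9, -6.5, -1.5]
width: 0.0098
gripper_force: 10.0
```

Call:
{"name": "apply_moves", "arguments": {"steps": [{"translation": [-0.005, -0.024, 0], "rotation": [0, 0, 0]}, {"translation": [-0.012, -0.054, 0], "rotation": [0, 0, 0]}, {"translation": [-0.019, -0.085, 0], "rotation": [0, 0, 0]}, {"translation": [-0.026, -0.117, 0], "rotation": [0, 0, 0]}, {"translation": [-0.033, -0.149, 0], "rotation": [0, 0, 0]}, {"translation": [-0.04, -0.18, 0], "rotation": [0, 0, 0]}, {"translation": [-0.047, -0.21, 0], "rotation": [0, 0, 0]}, {"translation": [-0.052, -0.232, 0], "rotation": [0, 0, 0]}, {"translation": [-0.054, -0.242, 0], "rotation": [0, 0, 0]}, {"translation": [-0.054, -0.242, 0], "rotation": [0, 0, 0]}]}}

```text
t: 9.47
eef_pos: [0.4339, -0.4098, 0.0679]
ee_rot: [-3.141, 0.0, 2.928]
force: [0.5, -1.7, 1.7]
width: 0.0096
gripper_force: 10.0
```

Call:
{"name": "apply_moves", "arguments": {"steps": [{"translation": [0, 0, 0], "rotation": [0, 0, 0]}, {"translation": [0, 0, 0], "rotation": [0, 0, 0]}, {"translation": [0, 0, 0], "rotation": [0, 0, 0]}, {"translation": [0, 0, 0], "rotation": [0, 0, 0]}, {"translation": [0, 0, 0], "rotation": [0, 0, 0]}, {"translation": [0, 0, 0], "rotation": [0, 0, 0]}, {"translation": [0, 0, 0], "rotation": [0, 0, 0]}, {"translation": [0, 0, 0], "rotation": [0, 0, 0]}, {"translation": [0, 0, 0], "rotation": [0, 0, 0]}, {"translation": [0, 0, 0], "rotation": [0, 0, 0]}]}}

```text
t: 10.3
eef_pos: [0.4341, -0.4088, 0.0678]
ee_rot: [3.141, 0.0, 2.929]
force: [1.7, 0.9, 1.6]
width: 0.0099
gripper_force: 10.0
```

The shutter travelled about 61 mm. I'll open, lift and head for the box, with a wrist look at the meter on the way.

Call:
{"name": "apply_moves", "arguments": {"steps": [{"translation": [0, 0, 0], "rotation": [0, 0, 0]}, {"translation": [0, 0, 0], "rotation": [0, 0, 0]}, {"translation": [0, 0, 0.02], "rotation": [0, 0, 0]}, {"translation": [0, 0, 0.08], "rotation": [0, 0, 0]}, {"translation": [0, 0, 0.16], "rotation": [0, 0, 0]}, {"translation": [0, 0, 0.25], "rotation": [0, 0, 0]}, {"translation": [0, 0, 0.34], "rotation": [0, 0, 0]}, {"translation": [0, 0, 0.43], "rotation": [0, 0, 0]}, {"translation": [0, 0, 0.52], "rotation": [0, 0, 0]}, {"translation": [0, 0, 0.56], "rotation": [0, 0, 0]}], "jaw": -0.4}}

```text
t: 11.13
eef_pos: [0.4348, -0.4097, 0.2113]
ee_rot: [-3.14, 0.004, 2.929]
force: [0.4, -0.5, 1.2]
width: 0.0609
gripper_force: 0.0
```

```bash
python3 - <<'E'
from h import *
s=get_state(); print(s['t'],s['eef_pos'],np.degrees(s['ee_rot']),s['width'])
c=camera_model('wrist'); im=grab_frame('wrist'); cv2.imwrite('pics/w3.png',im)
r=rect(im,c,.058,-65,65,-120,120,3); cv2.imwrite('pics/rect3.png',r)
E
```

```text
11.1333 [ 0.43480741 -0.40967903  0.21127444] [-179.90947849    0.20086155  167.81605133] 0.06089456471090808
```

View pics/rect3.png

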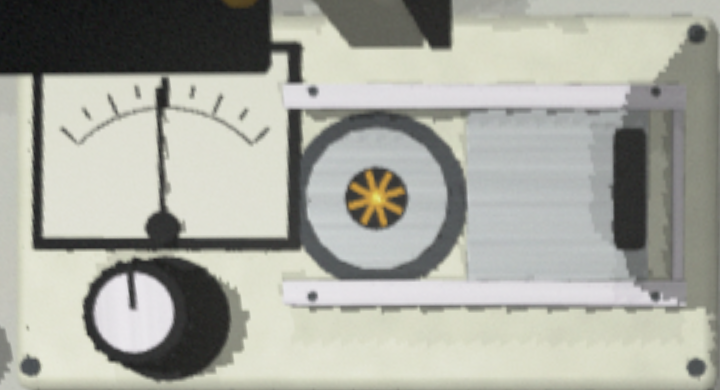

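The rectified wrist view shows the needle on the thick mark at (163,95), the shutter fully open with its bar at (630,188), and the bare head at (377,198). That puts the head at meter (−1,−5.7) mm, as expected. On to the box.

Call:
{"name": "apply_moves", "arguments": {"steps": [{"translation": [-0.01, 0.05, 0], "rotation": [0, 0, 0.1]}, {"translation": [-0.02, 0.14, 0], "rotation": [0, 0, 0.2]}, {"translation": [-0.03, 0.24, 0], "rotation": [0, 0, 0.3]}, {"translation": [-0.04, 0.34, 0], "rotation": [0, 0, 0.4]}, {"translation": [-0.04, 0.44, 0], "rotation": [0, 0, 0.5]}, {"translation": [-0.04, 0.54, 0], "rotation": [0, 0, 0.6]}, {"translation": [-0.04, 0.64, 0], "rotation": [0, 0, 0.7]}, {"translation": [-0.04, 0.74, 0], "rotation": [0, 0, 0.8]}, {"translation": [-0.04, 0.84, 0], "rotation": [0, 0, 0.9]}, {"translation": [-0.04, 0.94, 0], "rotation": [0, 0, 1.0]}]}}

```text
t: 12.02
eef_pos: [0.4233, -0.1727, 0.2072]
ee_rot: [3.141, -0.001, -2.829]
force: [-0.1, 0.5, 1.5]
width: 0.0614
gripper_force: 0.0
```

Call:
{"name": "apply_moves", "arguments": {"steps": [{"translation": [0, 0.1, 0], "rotation": [0, 0, 0.1]}, {"translation": [0, 0.2, 0], "rotation": [0, 0, 0.2]}, {"translation": [0, 0.3, 0], "rotation": [0, 0, 0.3]}, {"translation": [0, 0.4, 0], "rotation": [0, 0, 0.4]}, {"translation": [0, 0.5, 0], "rotation": [0, 0, 0.5]}, {"translation": [0, 0.6, 0], "rotation": [0, 0, 0.6]}, {"translation": [0, 0.7, 0], "rotation": [0, 0, 0.7]}, {"translation": [0, 0.79, 0], "rotation": [0, 0, 0.8]}, {"translation": [0, 0.87, 0], "rotation": [0, 0, 0.9]}, {"translation": [0, 0.94, 0], "rotation": [0, 0, 1.0]}]}}

```text
t: 12.85
eef_pos: [0.4234, 0.0622, 0.2073]
ee_rot: [3.141, -0.001, -2.304]
force: [0.2, 0.5, -0.7]
width: 0.0613
gripper_force: 0.0
```

Call:
{"name": "apply_moves", "arguments": {"steps": [{"translation": [-0.01, 0.08, 0], "rotation": [0, 0, 0.1]}, {"translation": [-0.02, 0.16, 0], "rotation": [0, 0, 0.2]}, {"translation": [-0.03, 0.24, 0], "rotation": [0, 0, 0.3]}, {"translation": [-0.04, 0.32, 0], "rotation": [0, 0, 0.4]}, {"translation": [-0.05, 0.42, 0], "rotation": [0, 0, 0.5]}, {"translation": [-0.05, 0.52, 0], "rotation": [0, 0, 0.6]}, {"translation": [-0.05, 0.62, 0], "rotation": [0, 0, 0.7]}, {"translation": [-0.05, 0.72, 0], "rotation": [0, 0, 0.8]}, {"translation": [-0.05, 0.82, 0], "rotation": [0, 0, 0.9]}, {"translation": [-0.05, 0.87, 0], "rotation": [0, 0, 1.0]}]}}

```text
t: 13.68
eef_pos: [0.4112, 0.2806, 0.207]
ee_rot: [3.141, -0.001, -1.78]
force: [-0.0, -0.7, 0.8]
width: 0.0616
gripper_force: 0.0
```

Call:
{"name": "apply_moves", "arguments": {"steps": [{"translation": [0, 0, -0.01], "rotation": [0, 0, 0.1]}, {"translation": [0, 0, -0.03], "rotation": [0, 0, 0.2]}, {"translation": [0, 0, -0.06], "rotation": [0, 0, 0.3]}, {"translation": [0, 0, -0.09], "rotation": [0, 0, 0.4]}, {"translation": [0, 0, -0.12], "rotation": [0, 0, 0.5]}, {"translation": [0, 0, -0.16], "rotation": [0, 0, 0.6]}, {"translation": [0, 0, -0.2], "rotation": [0, 0, 0.7]}, {"translation": [0, 0, -0.24], "rotation": [0, 0, 0.8]}, {"translation": [0, 0, -0.27], "rotation": [0, 0, 0.9]}, {"translation": [0, 0, -0.28], "rotation": [0, 0, 1.0]}]}}

```text
t: 14.52
eef_pos: [0.4106, 0.2775, 0.1359]
ee_rot: [3.139, -0.001, -1.258]
force: [-0.2, 0.2, 1.3]
width: 0.0614
gripper_force: 0.0
```

Call:
{"name": "apply_moves", "arguments": {"steps": [{"translation": [0, 0, 0], "rotation": [0, 0, 0.13]}, {"translation": [0, 0, 0], "rotation": [0, 0, 0.26]}, {"translation": [0, 0, 0], "rotation": [0, 0, 0.39]}, {"translation": [0, 0, 0], "rotation": [0, 0, 0.52]}, {"translation": [0, 0, 0], "rotation": [0, 0, 0.65]}, {"translation": [0, 0, 0], "rotation": [0, 0, 0.78]}, {"translation": [0, 0, 0], "rotation": [0, 0, 0.9]}, {"translation": [0, 0, 0], "rotation": [0, 0, 1.0]}, {"translation": [0, 0, 0], "rotation": [0, 0, 1.0]}, {"translation": [0, 0, 0], "rotation": [0, 0, 1.0]}]}}

```text
t: 15.35
eef_pos: [0.4112, 0.2782, 0.1373]
ee_rot: [3.141, 0.0, -0.738]
force: [0.5, 0.4, -0.2]
width: 0.0615
gripper_force: 0.0
```

```bash
python3 - <<'E'
from h import *
s=get_state(); print(s['t'],s['eef_pos'],np.degrees(s['ee_rot']),s['width'],s['q'].round(2))
c=camera_model('wrist'); im=grab_frame('wrist'); 
a=np.radians(-32.2)
for dx in(-.0485,.0485):
  for dy in(-.0175,.0175):
    p=np.array([.4106,.2787])+[dx*np.cos(a)-dy*np.sin(a),dx*np.sin(a)+dy*np.cos(a)]
    u=proj(c,[*p,.033]); print(np.round(u,1)); cv2.circle(im,(int(u[0]),int(u[1])),4,(0,0,255),1)
cv2.imwrite('pics/w4.png',im)
E
```

```text
15.35 [0.41123419 0.27819333 0.13733591] [ 1.79946902e+02  2.79087074e-03 -4.23099864e+01] 0.06154761877845007 [ 0.99  0.15 -0.5  -0.   -0.93 -0.16]
[356.3 294.1]
[309.6 301.9]
[334.2 162.3]
[283.1 171.6]
```

View pics/w4.png

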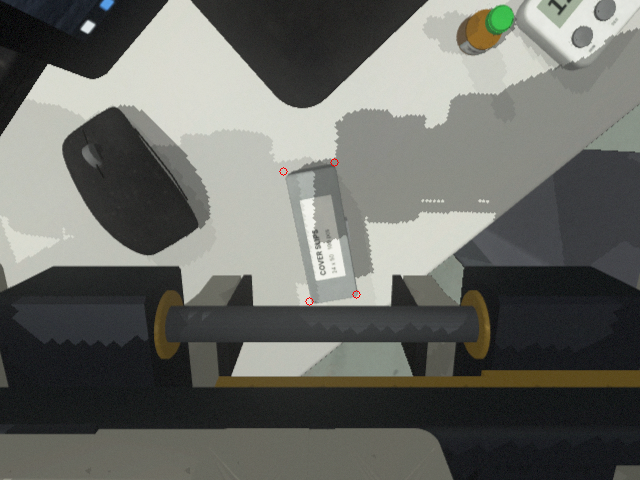

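The wrist view shows the box corners at (287,175), (337,165), (356,294) and (309,302), within a few pixels of my predictions. Next come the last 10° of turn, the descent and the grip.

Call:
{"name": "apply_moves", "arguments": {"steps": [{"translation": [0, 0, -0.03], "rotation": [0, 0, 0.12]}, {"translation": [0, 0, -0.08], "rotation": [0, 0, 0.24]}, {"translation": [0, 0, -0.14], "rotation": [0, 0, 0.34]}, {"translation": [0, 0, -0.21], "rotation": [0, 0, 0.34]}, {"translation": [0, 0, -0.29], "rotation": [0, 0, 0.34]}, {"translation": [0, 0, -0.37], "rotation": [0, 0, 0.34]}, {"translation": [0, 0, -0.44], "rotation": [0, 0, 0.34]}, {"translation": [0, 0, -0.49], "rotation": [0, 0, 0.34]}, {"translation": [0, 0, -0.52], "rotation": [0, 0, 0.34]}, {"translation": [0, 0, -0.52], "rotation": [0, 0, 0.34]}]}}

```text
t: 16.23
eef_pos: [0.4109, 0.2776, 0.0063]
ee_rot: [3.139, 0.0, -0.56]
force: [0.9, -0.9, 0.4]
width: 0.0614
gripper_force: 0.0
```

Call:
{"name": "apply_moves", "arguments": {"steps": [{"translation": [0, 0, 0], "rotation": [0, 0, 0]}, {"translation": [0, 0, 0], "rotation": [0, 0, 0]}, {"translation": [0, 0, 0], "rotation": [0, 0, 0]}, {"translation": [0, 0, 0], "rotation": [0, 0, 0]}, {"translation": [0, 0, 0], "rotation": [0, 0, 0]}, {"translation": [0, 0, 0], "rotation": [0, 0, 0]}, {"translation": [0, 0, 0], "rotation": [0, 0, 0]}, {"translation": [0, 0, 0], "rotation": [0, 0, 0]}, {"translation": [0, 0, 0], "rotation": [0, 0, 0]}, {"translation": [0, 0, 0], "rotation": [0, 0, 0]}], "jaw": 1, "newtons": 20}}

```text
t: 17.07
eef_pos: [0.4117, 0.2788, 0.0084]
ee_rot: [-3.141, -0.0, -0.558]
force: [-1.8, -0.4, 6.5]
width: 0.0349
gripper_force: 20.0
```

Call:
{"name": "apply_moves", "arguments": {"steps": [{"translation": [0, 0, 0.02], "rotation": [0, 0, 0]}, {"translation": [0, 0, 0.07], "rotation": [0, 0, 0]}, {"translation": [0, 0, 0.15], "rotation": [0, 0, 0]}, {"translation": [0, 0, 0.24], "rotation": [0, 0, 0]}, {"translation": [0, 0, 0.34], "rotation": [0, 0, 0]}, {"translation": [0, 0, 0.45], "rotation": [0, 0, 0]}, {"translation": [0, 0, 0.56], "rotation": [0, 0, 0]}, {"translation": [0, 0, 0.66], "rotation": [0, 0, 0]}, {"translation": [0, 0, 0.73], "rotation": [0, 0, 0]}, {"translation": [0, 0, 0.76], "rotation": [0, 0, 0]}]}}

```text
t: 17.9
eef_pos: [0.4123, 0.2793, 0.2009]
ee_rot: [-3.137, -0.001, -0.558]
force: [1.5, 0.2, -1.8]
width: 0.0348
gripper_force: 20.0
```

Call:
{"name": "apply_moves", "arguments": {"steps": [{"translation": [0, -0.03, 0], "rotation": [0, 0, 0]}, {"translation": [0.01, -0.09, 0], "rotation": [0, 0, 0.02]}, {"translation": [0.01, -0.17, 0], "rotation": [0, 0, 0.05]}, {"translation": [0.02, -0.26, 0], "rotation": [0, 0, 0.08]}, {"translation": [0.02, -0.35, 0], "rotation": [0, 0, 0.11]}, {"translation": [0.03, -0.44, 0], "rotation": [0, 0, 0.14]}, {"translation": [0.03, -0.54, 0], "rotation": [0, 0, 0.17]}, {"translation": [0.04, -0.63, 0], "rotation": [0, 0, 0.2]}, {"translation": [0.04, -0.73, 0], "rotation": [0, 0, 0.23]}, {"translation": [0.04, -0.82, 0], "rotation": [0, 0, 0.26]}]}}

```text
t: 18.73
eef_pos: [0.4201, 0.0714, 0.1961]
ee_rot: [3.139, 0.002, -0.422]
force: [0.3, -0.0, -1.0]
width: 0.0351
gripper_force: 20.0
```

Call:
{"name": "apply_moves", "arguments": {"steps": [{"translation": [0.01, -0.09, 0], "rotation": [0, 0, 0.03]}, {"translation": [0.01, -0.18, 0], "rotation": [0, 0, 0.06]}, {"translation": [0.02, -0.27, 0], "rotation": [0, 0, 0.09]}, {"translation": [0.02, -0.36, 0], "rotation": [0, 0, 0.12]}, {"translation": [0.03, -0.45, 0], "rotation": [0, 0, 0.15]}, {"translation": [0.03, -0.54, 0], "rotation": [0, 0, 0.18]}, {"translation": [0.04, -0.62, 0], "rotation": [0, 0, 0.2]}, {"translation": [0.04, -0.7, 0], "rotation": [0, 0, 0.22]}, {"translation": [0.05, -0.77, 0], "rotation": [0, 0, 0.24]}, {"translation": [0.05, -0.82, 0], "rotation": [0, 0, 0.26]}]}}

```text
t: 19.57
eef_pos: [0.4327, -0.1331, 0.196]
ee_rot: [3.141, 0.003, -0.287]
force: [0.1, 0.5, -0.7]
width: 0.035
gripper_force: 20.0
```

Call:
{"name": "apply_moves", "arguments": {"steps": [{"translation": [0.01, -0.08, 0], "rotation": [0, 0, 0.01]}, {"translation": [0.02, -0.17, 0], "rotation": [0, 0, 0.02]}, {"translation": [0.03, -0.26, 0], "rotation": [0, 0, 0.04]}, {"translation": [0.04, -0.35, 0], "rotation": [0, 0, 0.06]}, {"translation": [0.05, -0.44, 0], "rotation": [0, 0, 0.08]}, {"translation": [0.05, -0.53, 0], "rotation": [0, 0, 0.1]}, {"translation": [0.06, -0.62, 0], "rotation": [0, 0, 0.11]}, {"translation": [0.06, -0.7, 0], "rotation": [0, 0, 0.12]}, {"translation": [0.07, -0.75, 0], "rotation": [0, 0, 0.13]}, {"translation": [0.07, -0.78, 0], "rotation": [0, 0, 0.13]}]}}

```text
t: 20.4
eef_pos: [0.4503, -0.3276, 0.1956]
ee_rot: [-3.141, 0.003, -0.22]
force: [0.5, -0.6, -1.3]
width: 0.035
gripper_force: 20.0
```

```bash
python3 - <<'E'
from h import *
s=get_state(); print(s['t'],s['eef_pos'],np.degrees(s['ee_rot']),s['width'],s['gripper_force'],s['force'])
c=camera_model('wrist'); im=grab_frame('wrist'); cv2.imwrite('pics/w5.png',im); cv2.imwrite('pics/s5.png',grab_frame('scene'))
print('target',W(0,-.005)-s['eef_pos'][:2])
E
```

```text
20.4 [ 0.45028541 -0.32760375  0.19558371] [-179.9680786     0.18893445  -12.58219795] 0.034964577702079516 19.998507499694824 [ 0.52213494 -0.64252163 -1.26836298]
target [0.00223076 0.00152263]
```

View pics/w5.png

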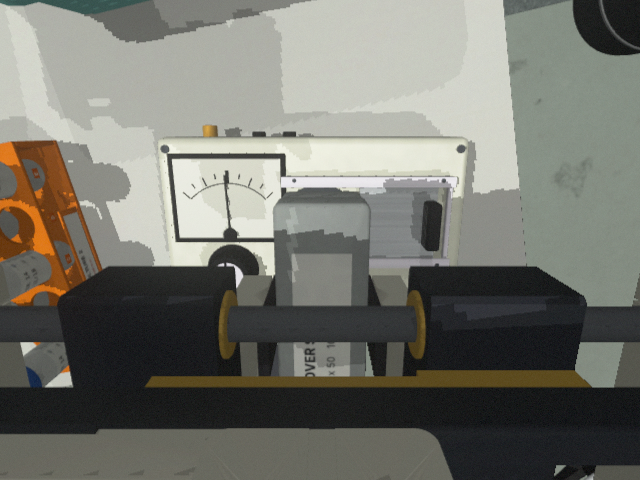

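The wrist view shows the box held level and square between the fingers (top face at (275–370, 195–375)), the needle still on the mark at (227,175) and the shutter open. I'll descend to 25 mm above the head.

Call:
{"name": "apply_moves", "arguments": {"steps": [{"translation": [0.003, 0.002, -0.02], "rotation": [0, 0, 0]}, {"translation": [0.006, 0.004, -0.06], "rotation": [0, 0, 0]}, {"translation": [0.009, 0.006, -0.11], "rotation": [0, 0, 0]}, {"translation": [0.012, 0.006, -0.16], "rotation": [0, 0, 0]}, {"translation": [0.012, 0.006, -0.21], "rotation": [0, 0, 0]}, {"translation": [0.012, 0.006, -0.26], "rotation": [0, 0, 0]}, {"translation": [0.012, 0.006, -0.3], "rotation": [0, 0, 0]}, {"translation": [0.012, 0.006, -0.33], "rotation": [0, 0, 0]}, {"translation": [0.012, 0.006, -0.35], "rotation": [0, 0, 0]}, {"translation": [0.012, 0.006, -0.35], "rotation": [0, 0, 0]}]}}

```text
t: 21.33
eef_pos: [0.454, -0.3244, 0.1092]
ee_rot: [-3.141, 0.002, -0.218]
force: [-0.2, 0.6, -0.8]
width: 0.0346
gripper_force: 20.0
```

Call:
{"name": "apply_moves", "arguments": {"steps": [{"translation": [0, 0, -0.01], "rotation": [0, 0, 0]}, {"translation": [0, 0, -0.03], "rotation": [0, 0, 0]}, {"translation": [0, 0, -0.05], "rotation": [0, 0, 0]}, {"translation": [0, 0, -0.06], "rotation": [0, 0, 0]}, {"translation": [0, 0, -0.065], "rotation": [0, 0, 0]}, {"translation": [0, 0, -0.065], "rotation": [0, 0, 0]}, {"translation": [0, 0, -0.065], "rotation": [0, 0, 0]}, {"translation": [0, 0, -0.065], "rotation": [0, 0, 0]}, {"translation": [0, 0, -0.065], "rotation": [0, 0, 0]}, {"translation": [0, 0, -0.065], "rotation": [0, 0, 0]}]}}

```text
t: 22.17
eef_pos: [0.4547, -0.325, 0.0943]
ee_rot: [3.142, -0.0, -0.218]
force: [-0.2, 0.3, 0.4]
width: 0.035
gripper_force: 20.0
```

Call:
{"name": "apply_moves", "arguments": {"steps": [{"translation": [0, 0, 0], "rotation": [0, 0, 0]}, {"translation": [0, 0, 0], "rotation": [0, 0, 0]}, {"translation": [0, 0, 0], "rotation": [0, 0, 0]}, {"translation": [0, 0, 0], "rotation": [0, 0, 0]}, {"translation": [0, 0, 0], "rotation": [0, 0, 0]}, {"translation": [0, 0, 0], "rotation": [0, 0, 0]}, {"translation": [0, 0, 0], "rotation": [0, 0, 0]}, {"translation": [0, 0, 0], "rotation": [0, 0, 0]}, {"translation": [0, 0, 0], "rotation": [0, 0, 0]}, {"translation": [0, 0, 0], "rotation": [0, 0, 0]}]}}

```text
t: 23.0
eef_pos: [0.4545, -0.325, 0.0941]
ee_rot: [3.142, 0.0, -0.218]
force: [0.2, -0.9, -0.8]
width: 0.0349
gripper_force: 20.0
```

```bash
python3 - <<'E'
from h import *
S=[]
for n in('wrist','wrist'):
    s=get_state(); c=camera_model(n); im=grab_frame(n); S.append(s['eef_pos'])
print(s['t'],np.mean(S,0),np.degrees(s['ee_rot']),s['width'],s['gripper_force'],s['force'],np.abs(s['qd']).max())
print('TCP err to head',(M.T@(np.mean(S,0)[:2]-W(0,-.005))).round(4))
# box far end top edge: expected at meter x=+48.5, y=-5+-17.5, z=.083+.033
for x in(-.0485,.0485):
  for y in(-.0225,.0125):
    u=proj(c,[*W(x,y),.116]); print(np.round(u)); cv2.circle(im,(int(u[0]),int(u[1])),4,(0,0,255),1)
cv2.imwrite('pics/w6.png',im)
E
```

```text
23.05 [ 0.4545346  -0.32497632  0.0940637 ] [ 1.79999785e+02 -1.73298650e-03 -1.25017689e+01] 0.03490388944207783 19.998305439949036 [-0.53812587  0.85351427 -0.90599931] 0.0016121744912109368
TCP err to head [0.0017 0.0015]
[367. 426.]
[284. 426.]
[375. 198.]
[277. 198.]
```

View pics/w6.png

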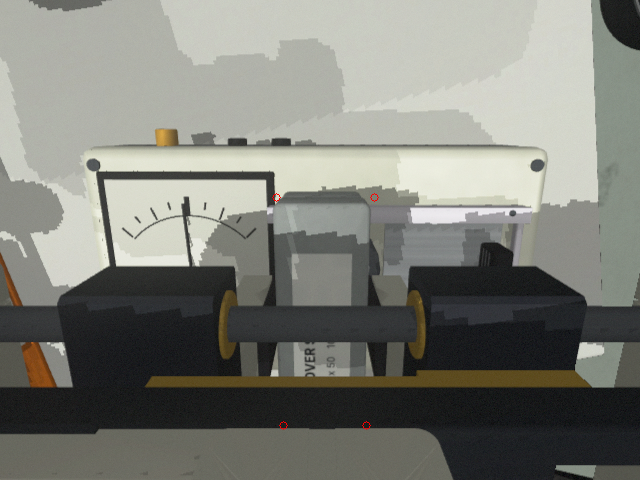

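The needle is on the mark at (187,205). The box's far top edge at y≈205 spans x 275–370, against my predicted 198 and 277–375, so it sits within about 3 mm. It's about 3 mm high, so I'll trim slightly and hand in.

Call:
{"name": "apply_moves", "arguments": {"steps": [{"translation": [0.001, -0.002, -0.004], "rotation": [0, 0, 0]}, {"translation": [0.002, -0.005, -0.008], "rotation": [0, 0, 0]}, {"translation": [0.003, -0.007, -0.012], "rotation": [0, 0, 0]}, {"translation": [0.003, -0.007, -0.012], "rotation": [0, 0, 0]}, {"translation": [0.003, -0.007, -0.012], "rotation": [0, 0, 0]}, {"translation": [0.003, -0.007, -0.012], "rotation": [0, 0, 0]}, {"translation": [0.003, -0.007, -0.012], "rotation": [0, 0, 0]}, {"translation": [0.003, -0.007, -0.012], "rotation": [0, 0, 0]}, {"translation": [0.003, -0.007, -0.012], "rotation": [0, 0, 0]}, {"translation": [0.003, -0.007, -0.012], "rotation": [0, 0, 0]}]}}

```text
t: 23.93
eef_pos: [0.4553, -0.3267, 0.0911]
ee_rot: [-3.142, -0.0, -0.218]
force: [0.8, 0.5, -1.2]
width: 0.0346
gripper_force: 20.0
```

```bash
python3 - <<'E'
from h import *
s=get_state(); print(s['eef_pos'],s['gripper_force'],(M.T@(s['eef_pos'][:2]-W(0,-.005))).round(4))
if .085<s['eef_pos'][2]<.097: print(job_done())
E
```

```text
[ 0.45528469 -0.32671239  0.09110204] 19.998299181461334 [ 0.0028 -0.    ]
the job is handed in; nothing more can be done
None
```

The job is handed in after 23.9 s of the 67 s allowed, with no verdict returned: at my last look the needle was on the centre mark and the shutter fully open, and the gripper is holding the box level and square about 25 mm above the sensing head, within about 3 mm sideways.

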